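# Third hand at the crate jig

### The arm

A 6-joint arm with a two-finger parallel gripper is mounted at the origin on the work surface. World frame = base frame: x ahead of the robot, y to its left, z up, the work surface at z = 0. Lengths are in m, angles in degrees, forces in N, time in s.
With the tool pointing down it reaches from about 0.375 to 0.75 m from the base axis. Payload 9 kg.
Tool frame: the origin (TCP) lies where the fingers leave the gripper's body, on its centre line; the fingertips stand 73 mm ahead of it and the grasp point (between the pads) lies 54 mm ahead of it (robot.tip_reach is the distance from the TCP to the fingertips, in m); z points along the fingers, y is the direction in which the jaws open and shut (so a half turn about z gives the same grasp; the last joint's range is limited). The gripper opens to 85 mm and grips with 20 to 120 N. Pads are 22 mm wide; open, the fingers measure 114 mm over their backs; the gripper's body (76 mm by 85 mm) begins 54 mm behind the grasp point. The pads swing forward as they close: fully open they stand 13 mm farther back than shut.
Start: joints at [-78.02, 5.964, 5.575, 89.605, 0, 77.527], TCP at [0.248, -0.546, 0.304] pointing down, gripper open.
Joint ranges: [-171.21, 171.21], [-48.23, 106.86], [-62.78, 66.21], [-105.2, 120.99], [-86.42, 89.51], [-180, 180]. Speed limits (degrees/s): [127.2, 127.2, 147.25, 180, 180, 180].

### API

Orientations are given as [roll, pitch, yaw] about the fixed x, y, z axes, in that order (R = Rz(yaw) Ry(pitch) Rx(roll)).
In Python, from plant import robot gives the robot as it stands. Calls block until the motion is done:
- robot.move_pose(position, orientation): joint-space move of the TCP to a pose.
- robot.line_to(position, vel=0.15, rotation=None, guard=None): straight line of the TCP; rotation=None keeps the orientation; vel is the mean speed in m/s. With guard (N) it stops when the force on the tool has changed by that much, and returns True; else False.
- robot.goto_joints(angles): joint-space move.
- robot.set_gripper(opening): finger opening in m; the grip force is fixed at half the most; returns when the fingers have stopped.
- robot.pause(seconds).
- robot.ik(position, orientation): joint angles nearest the present ones, or None.
- robot.observe(): the state.
- robot.grab_frame(name): name is "scene" or "top" or "wrist"; returns the picture (420x560x3 uint8, blue, green, red); there is no depth.
- robot.get_calibration(name): a dict with "vertical_fov" (degrees; the focal length in pixels is half the picture's height over the tangent of half this angle, whatever the lens; pixels are square), "cx", "cy" (the principal point, pixels), "k1" (the pictures are not rectified: a ray, as slopes to the right and down, at radius r is drawn at 1 + k1 r^2 times it, then the intrinsics apply), "rvec" (rotation vector, rad) and "tvec" (3), from world to camera coordinates, as OpenCV has them. Camera axes: x right, y down, z forward; pixel columns grow to the right and rows downward; lengths in m; the calibration is good to about 2 mm. A picture is of the moment at which its call begins: read the wrist's pose just before it. get_calibration takes no time and is no camera call; for the wrist camera it gives the pose at the moment of the call.
A pose or a line that the arm cannot do raises robot.IKError and nothing moves.
- robot.job_done(): hands the job in, once; it reports no verdict.
The state is a dict: "time": time; "q": joint angles; "qvel": joint speeds; "joint_torque": joint torques, N m; "tool_pos": TCP position; "tcp_rot": TCP orientation; "ft_force": force on the tool from outside, world axes, zero at the start; "torque": the same for the moment, N m; "gripper_width": finger opening in m.
Only numpy, scipy, OpenCV 4.12 (cv2) and the standard library are available. Lean on these libraries where they do the work, as an engineer would, in place of code of your own. Each camera call takes 0.05 s, during which the arm holds its last target.

### The job

Swing the blue fence of the crate jig out across the bed until it snaps home against its end stop. Then bring the wooden crate end panel onto the bed, lying flat, and press its long edge flush and centred against the fence's orange sprung pad with a steady push of about 10 N (pad roughly half-way in). Finish while still holding it pressed like that, so I can drive the screws, and leave the flower pots, screw tray and screwdriver alone.

Things in the scene. Friction and masses are not known exactly. Their poses are not given: they have to be found in the camera images.
- jig: Assembly jig fixed to the bench: plywood bed 300 (x) by 280 mm, top 12 mm above the bench. Origin at bench height, 10 mm to -x of the bed's centre; x points in the direction in which parts are pressed, z up. It stands somewhere else, turned a little, each time.
- fence (a joint): Angle of the blue fence about its upright hinge (rad), growing counter-clockwise from above, over the bed. 0: parked, bar pointing to the jig's -x (starts at 0 to 0.35); 1.571: home on its end stop, bar pointing to the jig's -y. Friction 0.17 N m, so it stays where left; past about 1.0 an over-centre catch draws it home and keeps it. Pushing the pad to the jig's +x pushes it onto the stop.
- fence_hinge (a point): On the fence's hinge axis, 12 mm above the bench, at x +105 mm, y +105 mm in the jig's frame. From here the blue bar runs 200 mm, 16 mm thick, its underside 14 mm and its top 44 mm above the bench.
- fence_knob (a point): Centre of the top of the round upright red knob near the fence's free end, 185 mm from the hinge axis: 20 mm in diameter, standing 38 mm above the bar; its top is 82 mm above the bench. It turns with the fence.
- pad: Orange sprung pad on the fence, 110 mm long, 10 thick, 30 tall (14 to 44 mm above the bench). Origin at the bottom middle of its pressing face, 100 mm along the bar from the hinge axis; x points into the fence (the jig's +x when home), y along the face. It slides in up to 20 mm against a spring of 900 N/m, no preload: 10 N at 11 mm.
- pad_rest (a point): Fixed to the fence: where the pad's origin lies with the spring relaxed. The distance from here to the pad's origin is how far the pad is pressed in. 39 mm from the fence bar's centre line.
- panel: Loose crate end panel of pale slats, 100 (x) by 140 (y) by 20 mm, with a darker grip batten along y across the middle of its top: 24 mm wide, 100 long, 20 to 54 mm above the underside. 0.25 to 0.5 kg. Origin at the centre of the underside. Starts flat on the bench to the robot's left of the jig. Either 140 mm edge may be pressed on the pad.
- pot_violet: Bystander: potted violet flowers, grey pot 100 mm wide, about 150 mm tall with the flowers, origin at the centre of the underside.
- pot_yellow: Bystander: potted yellow flowers, grey pot 100 mm wide, about 150 mm tall with the flowers, origin at the centre of the underside.
- screw_tray: Bystander: small grey open tray of brass screws, 100 x 130 x 35 mm, origin at the centre of the underside.
- screwdriver: Bystander: yellow-handled screwdriver lying on the bench on the near side of the panel, about 200 mm long.

How it is judged (in metres and radians):
On the way:
1. the fence is swung out and home against its end stop (value of joint fence above 1.52 rad), for 0.3 s.
At the end, for the whole second after the job is handed in: Fence home (over 1.52 rad); panel flat on the bed (within 5 mm, tilt under 0.08 rad), long edge flush with the pad (0.07 rad), centred within 15 mm, still, pressed on the pad with 6 to 14 N throughout, the fingers still holding or pushing it (value of joint fence above 1.52 rad and contact force between panel and pad between 6 and 14 N and contact force between the fingers and panel above 3 N and z of panel in the frame of jig below 0.017 m and angle between panel's own z axis and vertical below 0.08 rad and angle between the x axis of panel and the x axis of pad, either way round below 0.07 rad and x of panel in the frame of pad below -0.045 m and y of panel in the frame of pad between -0.015 and 0.015 m and linear speed of panel below 0.01 m/s); the arm keeps its last pose, push and grip.
It fails at once if a flower pot, the screw tray or the screwdriver is moved by more than 30 mm or a pot is tipped over (distance of any of pot_violet, pot_yellow, screw_tray, screwdriver from where it was at the start of the episode above 0.03 m or angle between any of pot_violet, pot_yellow's own z axis and vertical above 0.5 rad).
It also fails if it takes over 67 s, if anything falls off the work surface, if the arm or the gripper's body presses on something with over 40 N, if the wrist force passes 120 N, or if a joint passes its speed limit or range.

## Working session

There is one attempt and no reset: what is moved stays moved. The work goes in short steps, each a Python script; the robot and the scene stay as the last script left them, time stands still between calls to the robot, and variables do not carry over. Pictures are saved under pics/ and viewed, and the job is handed in when it is done.

```bash
ls; mkdir -p pics; python3 - <<'E'
from plant import robot
import cv2
print(robot.observe())
for n in ["scene","top","wrist"]:
    c=robot.get_calibration(n); print(n,c)
    cv2.imwrite(f"pics/{n}0.png",robot.grab_frame(n))
E
```

```text
pics
{'time': 0.0, 'q': array([-7.80198341e+01,  6.00035845e+00,  5.52627500e+00,  8.96054956e+01,
        1.36571881e-03,  7.75266252e+01]), 'qvel': array([-0.00059578, -0.04266019, -0.04414609,  0.04554016,  0.00600568,
       -0.02561886]), 'joint_torque': array([-5.38874792e-04, -5.56925333e+01,  5.03653085e+01,  1.66091725e-02,
       -3.78739869e-04, -1.84359868e-05]), 'tool_pos': array([ 0.24833379, -0.54592564,  0.30309695]), 'tcp_rot': array([-1.79922594e+02, -1.85214265e-02,  2.44535272e+01]), 'ft_force': array([ 0.3651082, -0.062844 ,  0.2539883]), 'torque': array([-0.01959385, -0.01460447,  0.02022514]), 'gripper_width': 0.08584847603308318}
scene {'vertical_fov': 47.44025939754668, 'cx': 278.73921579381135, 'cy': 205.39257482760473, 'k1': -0.03354413994842847, 'rvec': array([ 0.849733  ,  2.50943728, -1.1481031 ]), 'tvec': array([ 0.43315736, -0.13589464,  1.94553548])}
top {'vertical_fov': 49.31184419149198, 'cx': 276.05731755239685, 'cy': 211.02292588680848, 'k1': -0.00753973629872229, 'rvec': array([ 2.17788309, -2.2024118 ,  0.078697  ]), 'tvec': array([-0.01004629,  0.51294261,  1.56126467])}
wrist {'vertical_fov': 61.53186711084203, 'cx': 279.07288962694884, 'cy': 206.9401136404873, 'k1': -0.02574119450332245, 'rvec': array([-2.41524796,  1.55363268,  0.24293909]), 'tvec': array([-0.59964856, -0.03993041,  0.37951171])}
```

View pics/top0.png

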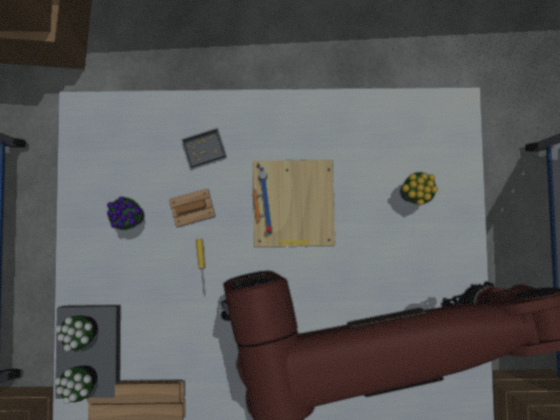

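View pics/scene0.png

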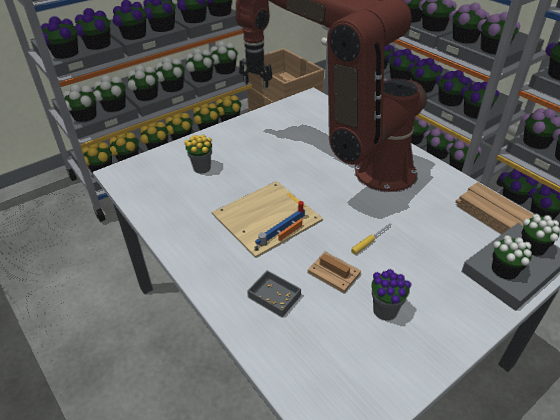

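View pics/wrist0.png

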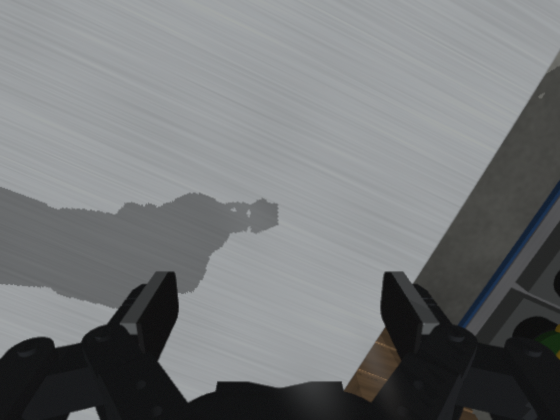

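The top view shows the bed at about (252–334, 160–247), with the hinge at (262,172), the red knob at (268,231) and the pad to the left of the bar. The panel is at (192,208), with the screwdriver at (201,255) and the tray at (204,148). Next I'll measure by colour masks.

```bash
cat > h.py <<'E'
import numpy as np, cv2
from scipy.spatial.transform import Rotation as Rn
def KD(c,h=420):
    f=h/2/np.tan(np.radians(c["vertical_fov"]/2))
    return np.array([[f,0,c["cx"]],[0,f,c["cy"]],[0,0,1.]]),np.array([c["k1"],0,0,0,0.])
def to_plane(c,px,z):
    K,D=KD(c); px=np.asarray(px,float).reshape(-1,1,2)
    u=cv2.undistortPoints(px,K,D).reshape(-1,2)
    R=cv2.Rodrigues(c["rvec"])[0]; o=-R.T@c["tvec"]
    d=np.c_[u,np.ones(len(u))]@R
    z=np.broadcast_to(z,len(u))
    return o+d*((z-o[2])/d[:,2])[:,None]
def proj(c,P):
    K,D=KD(c); return cv2.projectPoints(np.asarray(P,float).reshape(-1,3),c["rvec"],c["tvec"],K,D)[0].reshape(-1,2)
def big(mask,n=1):
    cs=cv2.findContours(mask.astype(np.uint8),cv2.RETR_EXTERNAL,cv2.CHAIN_APPROX_NONE)[0]
    return sorted(cs,key=cv2.contourArea)[::-1][:n]
E
python3 - <<'E'
from h import *
from plant import robot
im=cv2.imread('pics/top0.png'); c=robot.get_calibration('top')
cv2.imwrite('pics/topz.png',cv2.resize(im[120:280,100:260+90],None,fx=3.2,fy=3.2,interpolation=cv2.INTER_CUBIC))
hsv=cv2.cvtColor(im,cv2.COLOR_BGR2HSV)
for p in [(300,200),(180,200),(268,231),(266,200),(256,205),(205,203),(192,206)]: print(p,hsv[p[1],p[0]])
E
```

```text
(300, 200) [ 20  81 135]
(180, 200) [ 15  96 120]
(268, 231) [171 112  80]
(266, 200) [108 157 101]
(256, 205) [ 14 162 131]
(205, 203) [ 16 104  86]
(192, 206) [ 15 134 103]
```

View pics/topz.png

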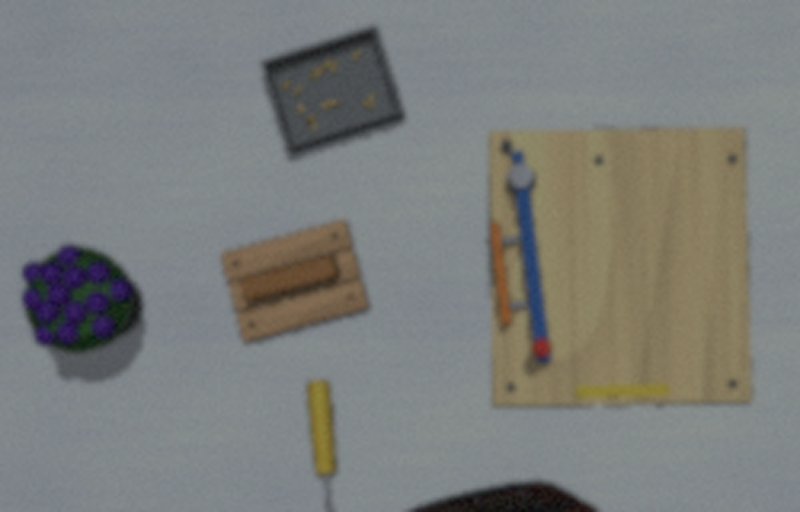

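The enlarged crop shows all the parts clearly: bed edges, hinge disc, knob, and the panel with its batten turned about 10°. Now the coarse numbers, then a closer wrist view.

```bash
python3 - <<'E'
from h import *
from plant import robot
im=cv2.imread('pics/top0.png'); c=robot.get_calibration('top')
hsv=cv2.cvtColor(im,cv2.COLOR_BGR2HSV); H,S,V=cv2.split(hsv)
roi=np.zeros_like(H); roi[140:262,150:345]=1
m=((H>8)&(H<28)&(S>60)&(roi>0)).astype(np.uint8)
blue=((H>95)&(H<120)&(S>110)&(roi>0)).astype(np.uint8)
red=(((H>165)|(H<6))&(S>95)&(roi>0)).astype(np.uint8)
bed=big(cv2.morphologyEx(m|blue|red,cv2.MORPH_CLOSE,np.ones((5,5))),2)
for k,z in zip(bed,(.012,.02)):
    w=to_plane(c,k.reshape(-1,2),z)[:,:2]*1000
    r=cv2.minAreaRect(w.astype(np.float32)); print(cv2.contourArea(k),r)
for n,mm,z in (('blue',blue,.044),('red',red,.082)):
    k=big(mm)[0]; w=to_plane(c,k.reshape(-1,2),z)[:,:2]*1000
    print(n,cv2.minAreaRect(w.astype(np.float32)),w.mean(0))
print('hinge disc',to_plane(c,[[100+520/3.2,120+177/3.2]],.05))
# wrist camera pose in tool frame
cw=robot.get_calibration('wrist'); o=robot.observe()
Rc=cv2.Rodrigues(cw['rvec'])[0]; pc=-Rc.T@cw['tvec']
Rt=Rn.from_euler('xyz',o['tcp_rot'],degrees=True)
print('cam in tool',Rt.inv().apply(pc-o['tool_pos']),'axis',Rt.inv().apply(Rc[2]),'camx',Rt.inv().apply(Rc[0]))
E
```

```text
6478.5 ((541.3423461914062, -74.19557189941406), (293.783447265625, 275.11614990234375), 0.3059835135936737)
1046.5 ((528.4036254882812, 274.450439453125), (96.91764068603516, 136.57916259765625), 14.752470016479492)
blue ((543.7891235351562, 20.280399322509766), (154.7142791748047, 10.327474594116211), 6.750340938568115) [543.07159754  19.94966037]
red ((450.9586181640625, 8.52065372467041), (13.196731567382812, 16.49814224243164), 89.42355346679688) [452.1472594    9.92286515]
hinge disc [[0.63261982 0.02904512 0.05      ]]
cam in tool [ 7.78727413e-02 -6.44757827e-05 -7.00697262e-02] axis [-3.04669357e-01  7.59416591e-04  9.52457876e-01] camx [ 6.95234695e-04  9.99999593e-01 -5.74933115e-04]
```

Coarse: bed centre at (541,-74) mm, yaw about 0.3°; panel at (528,274), yaw about 14.8°; fence about 0.1 rad. Next: a wrist view over the jig.

```bash
python3 - <<'E'
from h import *
from plant import robot
import pickle
robot.move_pose([0.53,-0.09,0.33],[180,0,90])
robot.pause(0.2)
o=robot.observe(); c=robot.get_calibration('wrist'); im=robot.grab_frame('wrist')
print(o['time'],o['tool_pos'],o['tcp_rot'],o['q'],o['ft_force'])
cv2.imwrite('pics/w1.png',im); pickle.dump(c,open('w1.pkl','wb'))
E
```

```text
2.2917 [ 0.52991683 -0.09067395  0.32989294] [-1.79988523e+02  4.84452974e-04  8.99296866e+01] [-2.36569034e+01 -4.50456025e+00 -2.26953643e+00  9.22453479e+01
 -5.03623094e-03  6.64134105e+01] [-0.3461053  -1.02436442 -0.7997885 ]
```

View pics/w1.png

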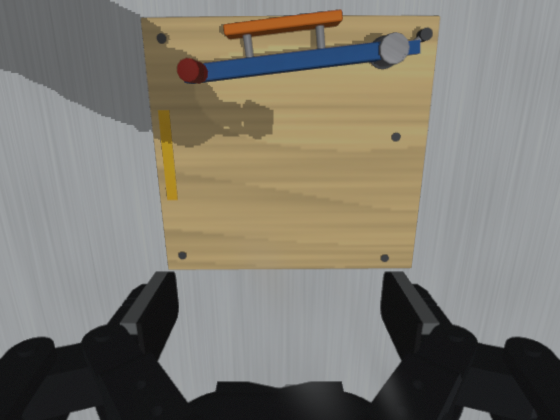

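The wrist view shows the whole bed, with corners near (142,17), (439,15), (411,269), (168,270). The red knob's top is at about (190,70), the hinge disc at (394,48), and the pad at (225–342, 12–35).

```bash
python3 - <<'E'
from h import *
import pickle
im=cv2.imread('pics/w1.png'); c=pickle.load(open('w1.pkl','rb'))
hsv=cv2.cvtColor(im,cv2.COLOR_BGR2HSV); H,S,V=cv2.split(hsv)
V2=cv2.GaussianBlur(im,(5,5),0); hsv2=cv2.cvtColor(V2,cv2.COLOR_BGR2HSV)
m=(((hsv2[...,0]<32)|(hsv2[...,0]>165))&(hsv2[...,1]>60)&(V>25)); m[285:]=0
blue=(H>95)&(H<125)&(S>130); blue[285:]=0
m=cv2.morphologyEx((m|blue).astype(np.uint8),cv2.MORPH_CLOSE,np.ones((7,7)))
k=big(m)[0]; q=cv2.approxPolyDP(cv2.convexHull(k),12,True).reshape(-1,2); print('poly',q.tolist())
# right/bottom/left edges: fit rect in world
w=to_plane(c,k.reshape(-1,2),.012)[:,:2]*1000
# edge fits using contour points near each side, away from corners/pad
def side(sel):
    vx,vy,x,y=cv2.fitLine(w[sel].astype(np.float32),cv2.DIST_HUBER,0,.01,.01).ravel(); return np.array([vx,vy]),np.array([x,y])
x0,x1=np.percentile(w[:,0],[1,99]); y0=np.percentile(w[:,1],1)
ex=[]
for n,s in (('x-',(abs(w[:,0]-x0)<6)&(w[:,1]>y0+30)&(w[:,1]<y0+240)),('x+',(abs(w[:,0]-x1)<6)&(w[:,1]>y0+30)&(w[:,1]<y0+240)),('y-',(abs(w[:,1]-y0)<6)&(w[:,0]>x0+30)&(w[:,0]<x1-30)),('y+',(w[:,1]>y0+268)&(w[:,1]<y0+290)&((w[:,0]<x0+60)|(w[:,0]>x0+210))&(w[:,0]>x0+20)&(w[:,0]<x1-40))):
    if s.sum()>5:
        d,p=side(s); print(n,s.sum(),p,np.degrees(np.arctan2(d[1],d[0])))
red=((H>165)|(H<4))&(S>120); red[285:]=0
k=big(red)[0]; print('red rect',cv2.boundingRect(k))
org=(H>5)&(H<14)&(S>170); org[60:]=0
k=big(org)[0]; print('orange',cv2.boundingRect(k),cv2.minAreaRect(k))
for n,p,z in (('knob',(187,70),.082),('disc',(396,47),.05)): print(n,to_plane(c,[p],z)[0]*1000)
cv2.imwrite('pics/w1z.png',cv2.resize(im[0:110,130:450],None,fx=2.4,fy=2.4,interpolation=cv2.INTER_CUBIC))
E
```

```text
poly [[438, 16], [409, 267], [169, 268], [143, 18]]
x- 189 [393.48218 -74.79313] -89.604164
x+ 189 [689.68964 -74.85251] -89.63617
y- 194 [ 541.23267 -214.72824] 0.4445452
y+ 89 [554.18024   61.630566] 0.31441036
red rect (178, 59, 29, 23)
orange (224, 10, 118, 28) ((282.7000732421875, 24.099998474121094), (15.256271362304688, 118.70124053955078), 82.87498474121094)
knob [451.95260989   7.19702355  82.        ]
disc [636.9909998   29.06356764  50.        ]
```

View pics/w1z.png

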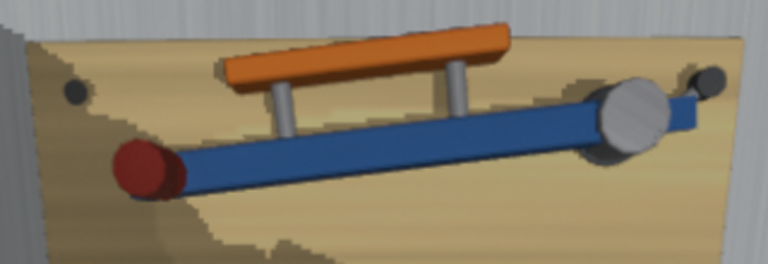

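```bash
cat >> h.py <<'E'
YAW=np.radians(0.38); JO=np.array([.5315,-.0756])
def j2w(x,y): 
    c,s=np.cos(YAW),np.sin(YAW); return JO+np.array([c*x-s*y,s*x+c*y])
HN=j2w(.105,.105)
def arc(a,r=.185): 
    a=np.radians(a); return HN-r*np.array([np.cos(a),np.sin(a)])
E
python3 - <<'E'
from h import *
from plant import robot
print(HN,arc(7.1))
print(robot.ik([*arc(7.1),.127],[180,0,8]))
robot.move_pose([*arc(7.1),.20],[180,0,8])
g=robot.line_to([*arc(7.1),.127],guard=15)
robot.set_gripper(.04)
o=robot.observe(); print(g,o['time'],o['tool_pos'],o['tcp_rot'],o['gripper_width'],o['ft_force'])
cv2.imwrite('pics/k1.png',robot.grab_frame('wrist'))
E
```

```text
[0.63580131 0.03009407] [0.4522199 0.0072278]
[-15.73582386 -18.30130384 -35.5683792   72.73292464   0.
 156.26417614]
False 4.8833 [0.45228393 0.00720375 0.12715844] [ 1.79994476e+02 -1.17145498e-02  8.00022782e+00] 0.04023667552090126 [-0.37158342  0.34950764 -0.53651556]
```

View pics/k1.png

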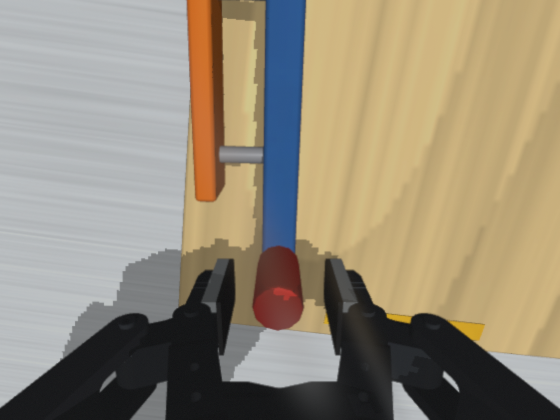

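The knob (278,300) sits centred between the fingers (inner faces near x=232 and 325). Now the swing.

```bash
python3 - <<'E'
from h import *
from plant import robot
for a in list(np.arange(15,87,8))+[88,93]:
    g=robot.line_to([*arc(a),.127],rotation=[180,0,float(min(a,90))],guard=25)
    o=robot.observe()
    print(a,g,round(o['time'],2),o['ft_force'].round(1),o['tool_pos'].round(4))
    if g: break
robot.pause(.3)
cv2.imwrite('pics/k2.png',robot.grab_frame('wrist')); cv2.imwrite('pics/k2s.png',robot.grab_frame('scene'))
E
```

```text
15 False 5.25 [-0.4  0.4  0.4] [ 0.457  -0.0179  0.127 ]
23 False 5.58 [-0.4  0.1  1. ] [ 0.4653 -0.0417  0.1269]
31 False 5.9 [-0.6 -0.1  0.2] [ 0.4769 -0.0645  0.1269]
39 False 6.22 [-0.1  0.6  0.7] [ 0.4916 -0.0855  0.1268]
47 False 6.55 [-0.1  0.5 -0.2] [ 0.5091 -0.1043  0.1269]
55 False 6.88 [ 1.5 -1.4  1.4] [ 0.5294 -0.1209  0.1271]
63 False 7.2 [ 2.3 -1.   0.1] [ 0.5514 -0.1342  0.127 ]
71 False 7.53 [ 2.1 -1.4 -0.3] [ 0.5749 -0.1442  0.1268]
79 False 7.85 [0.1 0.2 0.6] [ 0.5997 -0.1509  0.1268]
88 False 8.19 [-0.3 -0.3 -0.4] [ 0.6285 -0.1543  0.1267]
93 False 8.45 [-0.6 -0.2  0.4] [ 0.6447 -0.1544  0.1269]
```

View pics/k2.png

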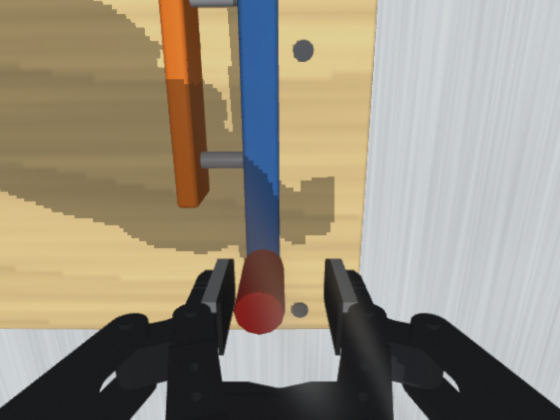

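The knob (260,300) is near the trailing finger with a small gap and no force, so the catch has taken the fence home. I'll back off, open, rise, and check the fence angle, then view the panel.

```bash
python3 - <<'E'
from h import *
from plant import robot
import pickle
robot.line_to([*arc(91),.127]); robot.set_gripper(.085)
robot.line_to([*arc(91),.20],vel=.25)
robot.move_pose([0.53,-0.06,0.33],[180,0,90]); robot.pause(.15)
c=robot.get_calibration('wrist'); im=robot.grab_frame('wrist')
cv2.imwrite('pics/w2.png',im); pickle.dump(c,open('w2.pkl','wb'))
# panel: desired centre .528,.274 yaw 14.75 ; view
robot.move_pose([0.525,.265,0.28],[180,0,104]); robot.pause(.15)
c=robot.get_calibration('wrist'); im=robot.grab_frame('wrist')
cv2.imwrite('pics/w3.png',im); pickle.dump(c,open('w3.pkl','wb'))
print(robot.observe()['time'],robot.observe()['q'])
E
```

```text
12.5083 [ 1.39402828e+01  3.63709819e+00  6.69027492e-01  8.70071534e+01
 -4.49257144e-03  9.00432929e+01]
```

View pics/w2.png

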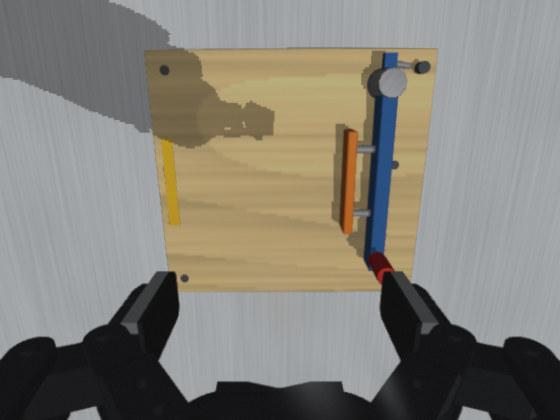

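View pics/w3.png

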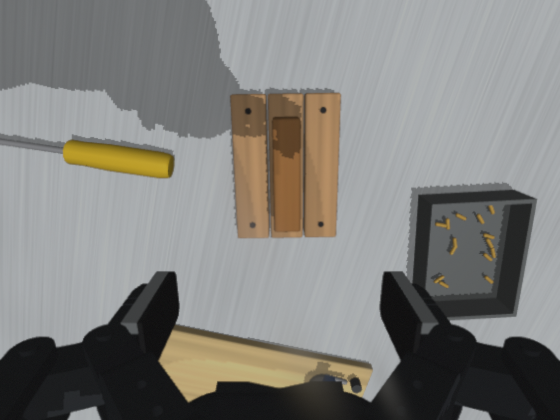

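w2 shows the fence across the bed at the far side, with the pad at x 343–357, rows 130–234, and the knob by the right finger at (382,268). w3 shows the panel outline at about (231,94)–(341,94)–(336,237)–(237,238) and the batten at about (286,175); the gaps to the screwdriver and tray are wide.

```bash
python3 - <<'E'
from h import *
import pickle
im=cv2.imread('pics/w3.png'); c=pickle.load(open('w3.pkl','rb'))
hsv=cv2.cvtColor(cv2.GaussianBlur(im,(3,3),0),cv2.COLOR_BGR2HSV); H,S,V=cv2.split(hsv)
m=((H<25)&(S>60)).astype(np.uint8); m[270:]=0; m[:,:200]=0; m[:,390:]=0
m=cv2.morphologyEx(m,cv2.MORPH_CLOSE,np.ones((7,7)))
k=big(m)[0]; w=to_plane(c,k.reshape(-1,2),.02)[:,:2]*1000
print('panel top',cv2.minAreaRect(w.astype(np.float32)))
for p in [(300,60),(255,160),(286,200),(286,140),(320,180)]: print(p,hsv[p[1],p[0]])
bt=((H<25)&(S>150)).astype(np.uint8); bt[270:]=0; bt[:,:200]=0; bt[:,390:]=0
k=big(cv2.morphologyEx(bt,cv2.MORPH_OPEN,np.ones((5,5))))[0]; print('batten px',cv2.boundingRect(k)); w=to_plane(c,k.reshape(-1,2),.054)[:,:2]*1000
print('batten',cv2.minAreaRect(w.astype(np.float32)))
cv2.imwrite('pics/w3z.png',cv2.resize(im[80:250,215:355],None,fx=3.4,fy=3.4,interpolation=cv2.INTER_CUBIC))
im=cv2.imread('pics/w2.png'); c=pickle.load(open('w2.pkl','rb'))
cv2.imwrite('pics/w2z.png',cv2.resize(im[40:290,320:450],None,fx=2.4,fy=2.4,interpolation=cv2.INTER_CUBIC))
H,S,V=cv2.split(cv2.cvtColor(im,cv2.COLOR_BGR2HSV))
org=((H>4)&(H<14)&(S>170)).astype(np.uint8); org[250:]=0
k=big(org)[0]; print('org',cv2.boundingRect(k))
for z in (.014,.044):
    w=to_plane(c,k.reshape(-1,2),z)[:,:2]*1000
    print(z,cv2.minAreaRect(w.astype(np.float32)))
blue=((H>100)&(H<125)&(S>150)).astype(np.uint8); blue[270:]=0
k=big(blue)[0]; w=to_plane(c,k.reshape(-1,2),.044)[:,:2]*1000; print('blue',cv2.minAreaRect(w.astype(np.float32)))
E
```

```text
panel top ((529.3633422851562, 274.88702392578125), (98.653076171875, 138.49932861328125), 14.741421699523926)
(300, 60) [100   9 171]
(255, 160) [ 15 111 179]
(286, 200) [ 15 148 141]
(286, 140) [ 15 149  94]
(320, 180) [ 16 113 165]Traceback (most recent call last):
  File "<stdin>", line 11, in <module>
IndexError: list index out of range
```

```bash
python3 - <<'E'
from h import *
import pickle
im=cv2.imread('pics/w2.png'); c=pickle.load(open('w2.pkl','rb'))
cv2.imwrite('pics/w2z.png',cv2.resize(im[40:290,320:450],None,fx=2.4,fy=2.4,interpolation=cv2.INTER_CUBIC))
H,S,V=cv2.split(cv2.cvtColor(im,cv2.COLOR_BGR2HSV))
org=((H>4)&(H<14)&(S>170)).astype(np.uint8); org[250:]=0
k=big(org)[0]; print('org',cv2.boundingRect(k))
for z in (.014,.044):
    w=to_plane(c,k.reshape(-1,2),z)[:,:2]*1000
    print(z,cv2.minAreaRect(w.astype(np.float32)))
blue=((H>100)&(H<125)&(S>150)).astype(np.uint8); blue[270:]=0
k=big(blue)[0]; w=to_plane(c,k.reshape(-1,2),.044)[:,:2]*1000; print('blue',cv2.minAreaRect(w.astype(np.float32)))
print('pad_rest exp',j2w(.066,.005),'panel target',j2w(.027,.005))
E
```

```text
org (340, 129, 17, 105)
0.014 ((606.1685791015625, -77.49540710449219), (14.231070518493652, 119.57470703125), 0.41242122650146484)
0.044 ((600.2542724609375, -70.09638214111328), (13.119695663452148, 110.23653411865234), 0.4123745560646057)
blue ((633.3182373046875, -68.05879211425781), (20.066980361938477, 168.7584228515625), 0.3397487998008728)
pad_rest exp [ 0.59746539 -0.07016238] panel target [ 0.55846625 -0.07042104]
```

View pics/w2z.png

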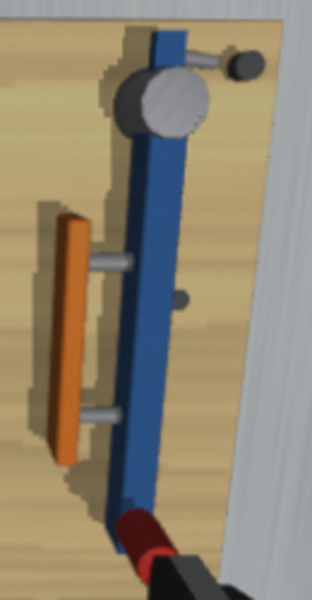

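The fence is home: pad angle 0.41° against jig yaw 0.38°, pad face at x=597.3 mm against 597.5 expected, and the tail is against its stop. Now I grasp the panel's batten.

```bash
python3 - <<'E'
from h import *
from plant import robot
P=[.5294,.2749]; r=[180,0,104.74]
robot.move_pose([*P,.15],r)
g=robot.line_to([*P,.098],guard=12)
o=robot.observe(); print(g,o['tool_pos'],o['ft_force'])
robot.set_gripper(0.0)
o=robot.observe(); print(o['time'],o['tool_pos'],o['gripper_width'],o['ft_force'])
robot.line_to([*P,.20]); robot.pause(.2)
o=robot.observe(); print(o['time'],o['tool_pos'],o['gripper_width'],o['ft_force'])
cv2.imwrite('pics/g1.png',robot.grab_frame('wrist')); cv2.imwrite('pics/g1s.png',robot.grab_frame('scene')[130:330,150:450])
E
```

```text
False [0.53021666 0.27506849 0.09965179] [-0.383466    0.06709502 -0.31430821]
14.1833 [0.52968981 0.27501867 0.0985637 ] 0.022551533194261498 [-0.18286301 -0.61581738  5.03876434]
15.2167 [0.52884717 0.27471757 0.19870136] 0.023123391425894122 [-0.0486378   0.19003861 -4.48039555]
```

View pics/g1.png

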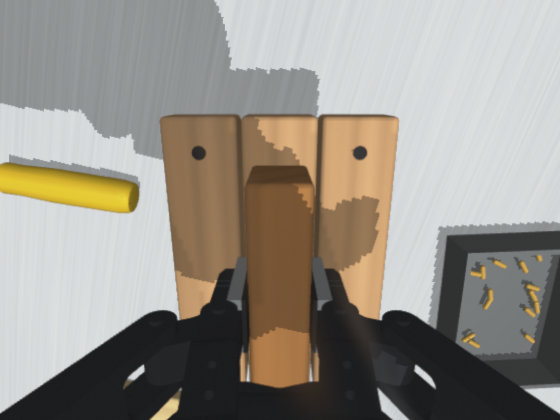

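View pics/g1s.png

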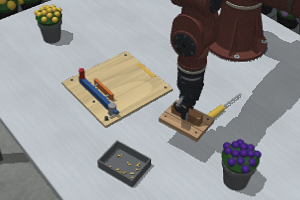

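The panel is held squarely by the batten, with its weight (about 4.5 N) on the wrist; the tray and screwdriver are untouched. Now I carry it over the bed with a gap to the pad.

```bash
python3 - <<'E'
from h import *
from plant import robot
import pickle
T=j2w(-.004,.005); r=[180,0,90.38]
robot.line_to([*T,.20],vel=.2,rotation=r)
robot.line_to([*T,.125],vel=.12); robot.pause(.2)
f0=robot.observe()['ft_force']
g=robot.line_to([*T,.1105],vel=.04,guard=6)
robot.pause(.3)
o=robot.observe(); print(g,o['time'],o['tool_pos'],o['tcp_rot'],o['ft_force'],f0)
c=robot.get_calibration('wrist'); im=robot.grab_frame('wrist')
cv2.imwrite('pics/p1.png',im); pickle.dump(c,open('p1.pkl','wb'))
cv2.imwrite('pics/p1s.png',robot.grab_frame('scene')[150:280,180:360])
E
```

```text
True 18.8583 [ 0.52750046 -0.07066904  0.11054414] [1.79991172e+02 4.28939207e-03 9.03773452e+01] [ 0.18791229 -0.31867069  5.46094782] [ 0.61309629 -0.30474697 -4.23665827]
```

View pics/p1.png

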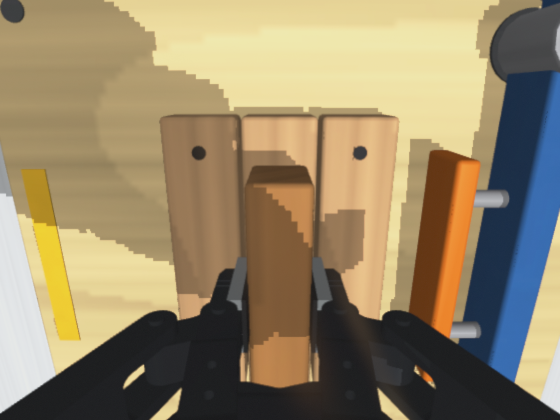

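View pics/p1s.png

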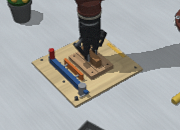

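The panel lies on the bed with light downward contact; its +y end edge is at row 116 and the pad end at (431–478, 151–160). I'll check the lateral offset and then press.

```bash
python3 - <<'E'
from h import *
import pickle
c=pickle.load(open('p1.pkl','rb'))
print('panel corners top',to_plane(c,[[162,117],[397,117]],.032)*1000)
print('pad end',to_plane(c,[[431,151],[478,160]],.044)*1000)
print('batten end',to_plane(c,[[250,182],[313,183]],.066)*1000)
print('pad face bottom-left edge',to_plane(c,[[431,151],[411,330]],.044)*1000)
E
```

```text
panel corners top [[478.90942974  -1.89818863  32.        ]
 [575.43815122  -1.19563555  32.        ]]
pad end [[586.19620073 -13.21440694  44.        ]
 [605.36262236 -16.53821031  44.        ]]
batten end [[517.44470148 -20.7867036   66.        ]
 [538.48434241 -20.97553868  66.        ]]
pad face bottom-left edge [[586.19620073 -13.21440694  44.        ]
 [588.5479903  -95.65713636  44.        ]]
```

Centred within about 1 mm. Now I press in small steps, watching the force.

```bash
python3 - <<'E'
from h import *
from plant import robot
z=.1107
for jx in (.005,.012,.015,.018,.021,.024,.0265):
    g=robot.line_to([*j2w(jx,.005),z],vel=.04,guard=25); robot.pause(.25)
    o=robot.observe(); print(jx,g,round(o['time'],2),(o['tool_pos']*1000).round(2),o['ft_force'].round(2))
E
```

```text
0.005 False 19.6 [536.44 -70.55 110.62] [ 0.84 -0.41 -1.31]
0.012 False 20.18 [543.43 -70.51 110.64] [ 0.25 -0.22 -1.61]
0.015 False 20.68 [546.33 -70.48 110.62] [-2.23  0.5  -0.47]
0.018 False 21.18 [549.41 -70.44 110.61] [-1.73  0.44 -0.8 ]
0.021 False 21.68 [552.12 -70.4  110.65] [-4.32  0.57  1.54]
0.024 False 22.18 [554.7  -70.39 110.65] [-7.48  0.13  4.79]
0.0265 False 22.68 [556.72 -70.38 110.72] [-11.12   0.51   7.21]
```

```bash
python3 - <<'E'
from h import *
from plant import robot
import pickle
robot.line_to([*j2w(.0275,.005),.1110],vel=.03,guard=25); robot.pause(.5)
o=robot.observe(); print(round(o['time'],2),(o['tool_pos']*1000).round(2),o['tcp_rot'],o['ft_force'].round(2),o['torque'],o['gripper_width'])
c=robot.get_calibration('wrist'); im=robot.grab_frame('wrist')
cv2.imwrite('pics/p2.png',im); pickle.dump(c,open('p2.pkl','wb'))
im=robot.grab_frame('scene'); cv2.imwrite('pics/p2s.png',cv2.resize(im[170:260,200:340],None,fx=5,fy=5,interpolation=cv2.INTER_CUBIC))
im=robot.grab_frame('top'); cv2.imwrite('pics/p2t.png',im)
E
```

```text
23.43 [557.4  -70.32 110.74] [-1.79688671e+02 -3.37917939e-02  9.03646526e+01] [-12.32   0.05   5.96] [-0.05159187  2.39048373 -0.07999282] 0.023208516970881103
```

View pics/p2.png

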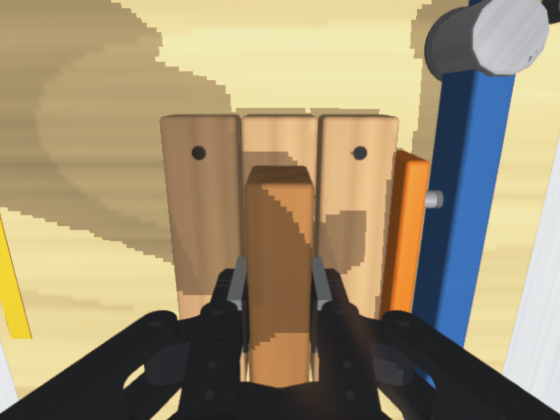

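View pics/p2s.png

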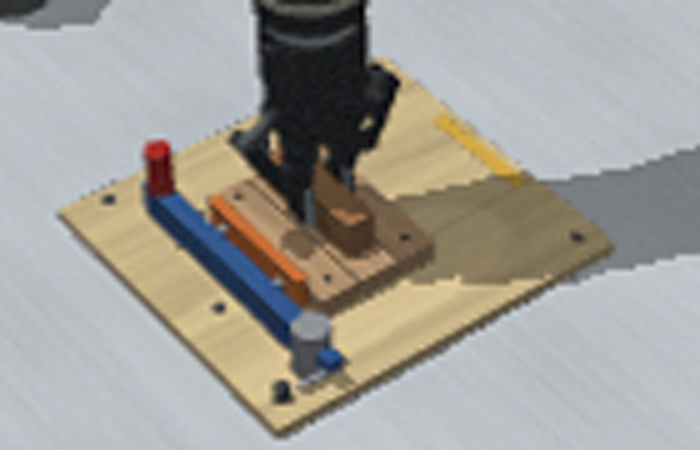

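Both views show the panel flat and flush with the pad, and the fence still home. Now I measure the pad's travel from the pad-to-bar gap in the wrist images, before and after pressing.

```bash
python3 - <<'E'
from h import *
import pickle
for n in ('p1','p2'):
    im=cv2.imread(f'pics/{n}.png'); c=pickle.load(open(n+'.pkl','rb'))
    H,S,V=cv2.split(cv2.cvtColor(im,cv2.COLOR_BGR2HSV))
    for r in (215,240,260,280):
        org=np.where((H[r]>3)&(H[r]<16)&(S[r]>180)&(np.arange(560)>380))[0]
        bl=np.where((H[r]>100)&(H[r]<125)&(S[r]>120)&(np.arange(560)>400))[0]
        # top face: jump in V
        v=V[r].astype(float); g=np.array([v[i+1:i+5].mean()-v[i-4:i].mean() if bl[0]+5<i<bl[-1]-6 else -9 for i in range(556)])
        e=int(g.argmax())
        W=to_plane(c,[[org.max()+.5,r],[e,r],[bl.max()+.5,r]],.044)*1000
        print(n,r,org.min(),org.max(),bl.min(),e,bl.max(),W[:,0].round(1),'y',W[0,1].round(0))
im=cv2.imread('pics/p2.png');cv2.imwrite('pics/p2z.png',cv2.resize(im[90:330,360:540],None,fx=2.4,fy=2.4,interpolation=cv2.INTER_CUBIC))
E
```

```text
p1 215 422 470 484 523 557 [606.3 628.5 643.3] y -39.0
p1 240 419 466 479 517 550 [606.6 628.4 643. ] y -51.0
p1 260 416 463 475 513 545 [606.9 628.7 643.2] y -60.0
p1 280 414 459 471 508 540 [606.8 628.5 643.3] y -70.0
p2 215 391 422 426 454 488 [615.8 628.9 643.3] y -39.0
p2 240 388 418 423 449 483 [615.6 628.5 643.3] y -50.0
p2 260 386 416 420 447 479 [615.9 629.1 643.3] y -60.0
p2 280 384 413 417 443 475 [615.9 628.9 643.3] y -69.0
```

View pics/p2z.png

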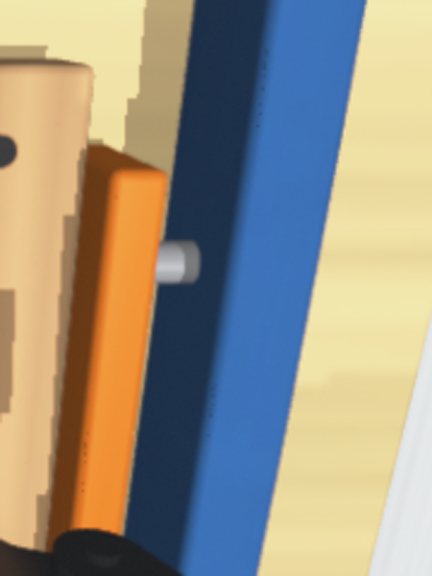

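The pad travelled from 606.65 to 615.8 mm, so 9.15 mm or about 8.2 N; the bar has not moved. I'll add about 1.8 mm.

```bash
python3 - <<'E'
from h import *
from plant import robot
robot.line_to([*j2w(.0297,.005),.1110],vel=.03,guard=25); robot.pause(.6)
o=robot.observe(); print(round(o['time'],2),(o['tool_pos']*1000).round(2),o['tcp_rot'],o['ft_force'].round(2),o['gripper_width'],abs(o['qvel']).max())
c=robot.get_calibration('wrist'); im=robot.grab_frame('wrist'); cv2.imwrite('pics/p3.png',im)
H,S,V=cv2.split(cv2.cvtColor(im,cv2.COLOR_BGR2HSV))
for r in (215,240,260,280):
    org=np.where((H[r]>3)&(H[r]<16)&(S[r]>180)&(np.arange(560)>380))[0]
    bl=np.where((H[r]>100)&(H[r]<125)&(S[r]>120)&(np.arange(560)>400))[0]
    print(r,(to_plane(c,[[org.max()+.5,r],[bl.max()+.5,r]],.044)*1000)[:,:2].round(1).tolist())
print('panel corners top',to_plane(c,[[162,117],[397,117]],.032)*1000)
E
```

```text
24.43 [559.34 -70.31 110.79] [-1.79652125e+02 -3.11320021e-02  9.03616315e+01] [-15.36   0.28   8.74] 0.022963290253774006 0.06690261620051571
215 [[617.7, -39.1], [643.1, -38.9]]
240 [[617.9, -50.3], [643.4, -50.1]]
260 [[617.8, -59.6], [643.4, -59.4]]
280 [[617.7, -69.2], [643.4, -69.1]]
panel corners top [[510.10397125  -1.53316362  32.        ]
 [606.81526064  -0.81928232  32.        ]]
```

View pics/p3.png

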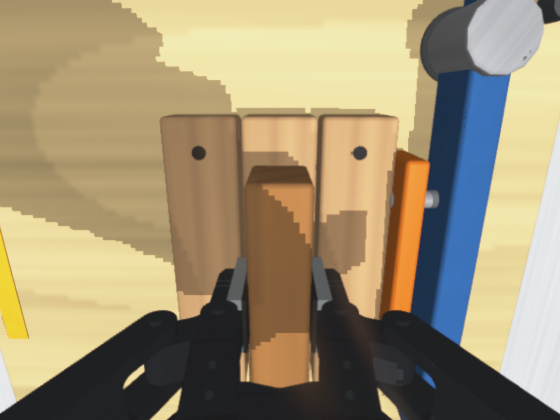

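The pad is now 11.1 mm in (about 10 N). The panel is flush, centred within 1 mm and still, and the tool tilt is 0.35°. Handing in.

```bash
python3 - <<'E'
from plant import robot
print(robot.job_done())
o=robot.observe(); print(o['time'],o['ft_force'],o['tool_pos'])
E
```

```text
the job is handed in; nothing more can be done
None
the job is handed in; nothing more can be done
```

I swung the fence home by its knob, carried the panel onto the bed by its batten, and pressed it against the orange pad. I handed the job in still gripping and pushing, at about 24.5 s of the 67 s allowed.

**Fence:** the pad lay at 0.41° against the jig's measured 0.38°, with the tail on its stop. The bar did not move while I pressed.

**Push:** camera measurement puts the pad 11.1 mm in, about 10 N by the spring rate. The tool position suggests 11.8 mm, about 10.7 N.

**Panel:** flat and flush by eye, centred to about 1 mm from the images. The tool had tilted only 0.35°.

**Bystanders:** the tray, screwdriver and violet pot looked undisturbed after the grasp. I did not measure the bystanders again at the end.

**Disagreement:** the wrist sensor read 15.4 N along the push, above the 14 N limit for pad force. It also read a downward load of about 13 N, so I take the extra 5 N as friction of the panel on the bed. I did not measure that friction separately.

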